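# Change over the tablet boxes: tip one flip lid shut, flip the other open

### The job

Change over the detergent tablet boxes using only a fingertip: first push the open blue lid forward so that it falls shut, then push the orange lid up by its front lip and over, past upright, so that it stays open by itself. Push the lids gently and pinch or lift nothing; both boxes stay standing where they are, and the other things on the shelf are left alone.

Things in the scene. Friction and masses are not known exactly. Their poses are not given: they have to be found in the camera images.
- blue_box: Loose white plastic box of detergent tablets with a flip lid and a front panel in blue, 1.2 to 2 kg, 80 mm deep (its x) by 130 mm wide (its y) by 100 mm high without the lid, walls 4 mm, tablets inside up to 68 mm above its underside. Origin at the centre of its underside; its z is up, its x points from its front (towards the robot, turned by up to 0.45 rad) to its hinged rear side.
- blue_lid (a joint): Angle of the blue lid in rad: 0 shut flat on the box, 1.57 straight up, 1.85 open against its stop, leaning back beyond the box. The hinge runs along the box's y at the top of the rear wall. The lid weighs about 100 g and the hinge is almost free (lightly damped): left alone, the lid falls shut from below about 1.5 and falls open to the stop from above about 1.65. It starts open, at or near its stop.
- blue_edge (a point): Middle of the free edge of the blue lid, on its underside, 120 mm from the hinge. The lid is a flat plate 6 mm thick; its first 80 mm from the hinge cover the box at full 130 mm width, the last 40 mm are a flat lip 90 mm wide that juts out past the box's front wall when shut, with 100 mm of free height below it. A fingertip fits under the lip, from the front or from either side. The point's axes turn with the lid: along the box's when shut.
- blue_hinge (a point): Middle of the blue lid's hinge line, 40 mm behind the box's origin along its x and 100 mm above the table (level with the box's rim and the underside of the shut lid). Its axes turn with the lid: along the box's when it is shut.
- orange_box: Loose white plastic box of detergent tablets with a flip lid and a front panel in orange, 1.2 to 2 kg, 80 mm deep (its x) by 130 mm wide (its y) by 100 mm high without the lid, walls 4 mm, tablets inside up to 68 mm above its underside. Origin at the centre of its underside; its z is up, its x points from its front (towards the robot, turned by up to 0.45 rad) to its hinged rear side.
- orange_lid (a joint): Angle of the orange lid in rad: 0 shut flat on the box, 1.57 straight up, 1.85 open against its stop, leaning back beyond the box. The hinge runs along the box's y at the top of the rear wall. The lid weighs about 100 g and the hinge is almost free (lightly damped): left alone, the lid falls shut from below about 1.5 and falls open to the stop from above about 1.65. It starts shut.
- orange_edge (a point): Middle of the free edge of the orange lid, on its underside, 120 mm from the hinge. The lid is a flat plate 6 mm thick; its first 80 mm from the hinge cover the box at full 130 mm width, the last 40 mm are a flat lip 90 mm wide that juts out past the box's front wall when shut, with 100 mm of free height below it. A fingertip fits under the lip, from the front or from either side. The point's axes turn with the lid: along the box's when shut.
- orange_hinge (a point): Middle of the orange lid's hinge line, 40 mm behind the box's origin along its x and 100 mm above the table (level with the box's rim and the underside of the shut lid). Its axes turn with the lid: along the box's when it is shut.
- amber_bottle: Bystander: empty amber glass bottle, 58 mm across, 152 mm tall, standing between and behind the boxes. Origin at the centre of its underside.
- canister: Bystander: closed white screw-top detergent canister, 90 mm across, 160 mm tall, out to the left. Origin at the centre of its underside.
- tray: Bystander: stainless steel tray, 170 x 240 mm, 22 mm high, out to the right, with the scoop in it. Origin at the centre of its underside.
- scoop: Bystander: round yellow scoop, bowl 52 mm across and 35 mm high with a flat handle along its y to 98 mm from the centre, standing in the tray. Origin at the centre of the bowl's underside.
- stopper: Bystander: dark hard silicone drain stopper, 52 mm across, 46 mm high with its knob, in front of and between the boxes. Origin at the centre of its underside.
- cup: Bystander: blue ceramic cup, 72 mm across, 95 mm tall, just beyond the tray. Origin at the centre of its underside. (Fixed and not listed: a plastic cabinet 0.21 m high, a soap dish and a bottle rack along the far edge, all beyond 0.78 m from the robot in x.)
Mind the look-alikes: they are no part of the job. Leave any green look-alike of the orange_box alone.

How it is judged:
On the way, in this order (a step that is already met when the one before it is completed fails the run):
1. the blue lid is shut (value of joint blue_lid below 0.06 rad), for 0.2 s.
2. the orange lid is open past upright, at its stop (value of joint orange_lid above 1.72 rad), for 0.2 s.
At the end, for the whole second after the job is handed in: The blue lid is shut (below 0.06 rad) and the orange lid rests open at its stop (above 1.72 rad), both at rest; both boxes and all bystanders stand upright within 30 mm of where they began (value of joint blue_lid below 0.06 rad and value of joint orange_lid above 1.72 rad and distance of each of blue_box, orange_box, amber_bottle, canister, tray, scoop, stopper, cup from where it was at the start of the episode below 0.03 m and angle between each of blue_box, orange_box, amber_bottle, canister, tray, scoop, stopper, cup's own z axis and vertical below 0.1 rad and velocity of joint blue_lid between -0.1 and 0.1 rad/s and velocity of joint orange_lid between -0.1 and 0.1 rad/s); the robot touches nothing.
It fails at once if a box is lifted or tipped (more than 10 mm or 0.1 rad) (height (world z) of any of blue_box, orange_box above 0.01 m or angle between any of blue_box, orange_box's own z axis and vertical above 0.1 rad).
It fails at once if a box is shoved more than 30 mm (distance of any of blue_box, orange_box from where it was at the start of the episode above 0.03 m).
It fails at once if another thing on the shelf is moved more than 30 mm, lifted or knocked over (distance of any of amber_bottle, canister, tray, scoop, stopper, cup from where it was at the start of the episode above 0.03 m or angle between any of amber_bottle, canister, tray, scoop, stopper, cup's own z axis and vertical above 0.3 rad).
It fails at once if a box with its lid is pinched or pressed with more than 20 N (contact force between the fingers and blue_box above 20 N or contact force between the fingers and orange_box above 20 N).
It also fails if it takes over 53 s, if anything falls off the work surface, if the arm or the gripper's body presses on something with over 40 N, if the wrist force passes 120 N, or if a joint passes its speed limit or range.

### The arm

A 6-joint arm with a two-finger parallel gripper is mounted at the origin on the work surface. World frame = base frame: x ahead of the robot, y to its left, z up, the work surface at z = 0. Lengths are in m, angles in rad, forces in N, time in s.
With the tool pointing down it reaches from about 0.275 to 0.825 m from the base axis. Payload 5.2 kg.
Tool frame: the origin (TCP) lies at the very end of the fingers, on their centre line; the grasp point (between the pads) lies grasp_offset behind it (grasp_offset is the distance from the TCP to the grasp point, in m); z points along the fingers, y is the line along which they close (so a half turn about z gives the same grasp; the last joint's range is limited). The gripper opens to 93 mm and grips with 3 to 60 N. Pads are 15 mm wide; open, the fingers measure 128 mm over their backs; the gripper's body (75 mm by 188 mm) begins 65 mm behind the grasp point.
Start: joints at [-1.334, 0.259, 1.535, -0, 1.348, -0.203], TCP at [0.234, -0.498, 0.183] pointing down, gripper open.
Joint ranges: [-3.14, 3.14], [-0.91, 2.08], [0.19, 2.58], [-1.22, 4.36], [0.22, 2.71], [-3.12, 3.12]. Speed limits (rad/s): [2.57, 2.57, 3.14, 3.14, 3.14, 3.14].

### API

Orientations are given as a unit quaternion [x, y, z, w].
In Python, from cell import observe, capture, job_done, boxes_of, place_of, grasp_offset gives the robot as it stands.
- The arm moves only by the tool servo_tool, never from a script. Its argument "steps" is text: rows parted by semicolons, each of 7 numbers parted by spaces: the shift along the tool's x, y, z in mm, then the turn, a rotation vector about the tool's x, y, z in degrees, then the finger opening in mm, from 0 to 93. A call has 1 to 12 rows; each row shifts and turns the commanded pose from where the row before left it, along the tool's axes as they then stand; what a row does not reach is not made up. A row lasts 1/10 s, in which the tool goes at most 50 mm and 8.59 degrees, less where a joint would pass 70% of its speed; a pose out of reach is approached as far as the arm can. A call with a gripper value outside its range is refused whole. The fingers move at their own pace and stop on an object; "force" is the grip in N (left out, the last holds). Time passes only in rows, so rows that do not move let the fingers close. It gives the time, the measured TCP pose, the force, the opening and the grip force at its end, in the units of the state.
- observe(): the state, without advancing time (a new reading comes with each control period).
- capture(name): name is "scene" or "top" or "wrist"; returns a dict with "frame" (400x640x3 uint8, blue, green, red), "mtx" (3x3 intrinsics, pixels), "rvec" (rotation vector, rad) and "tvec" (3), from world to camera coordinates, as OpenCV has them; the wrist camera has in their place "hand_eye" (4x4, takes a point from camera to tool coordinates, whose origin is the TCP and whose axes are the flange's). Camera axes: x right, y down, z forward; pixel columns grow to the right and rows downward; lengths in m; the calibration is good to about 2 mm. A picture is of the moment at which its call begins: read the wrist's pose just before it. There is no depth.
- job_done(): hands the job in; it is judged then, once.
Trained networks look in a picture, given as the dict that the camera call returned (one of the last four; its "shot" number tells which), for a name from the list of things; names that differ only in an ending like _2 or _b are one class to them, and where a whole thing is asked for, a point or a joint stands for the part that bears it (a point fixed in the world has none). Each returns a list of dicts, best first, with "confidence" (0 to 1); they miss things now and then, are a little off and sometimes report something else, mostly with a low value. They report only what shows in the picture. A call takes as long as a camera call. They do not tell look-alikes from the thing itself.
- boxes_of(picture, thing): "xy" ([column, row] in pixels, amid what is visible of it).
- place_of(picture, thing): "xy" ([column, row] in pixels: a listed point, or the origin of a listed thing).
The state is a dict: "t": time; "joint_positions": joint angles; "dq": joint speeds; "effort": joint torques, N m; "tool_pos": TCP position; "orientation": TCP orientation; "ft_force": force on the tool from outside, world axes, zero at the start; "ft_torque": the same for the moment, N m; "gripper_width": opening from 0.0 (shut) to 1.0 (fully open); "grip_force": force on a finger pad.
Only numpy, scipy, OpenCV 4.12 (cv2) and the standard library are available. Lean on these libraries where they do the work, as an engineer would, in place of code of your own. Each camera call takes 0.05 s, during which the arm holds its last target. There are 200 camera calls.

## Working session

There is one attempt and no reset: what is moved stays moved. The work goes in short steps, Python scripts to look and compute and a tool call to move; the robot and the scene stay as the last step left them, time stands still between calls to the robot, and variables do not carry over. Pictures are saved under pics/ and viewed, at most 12 in all, crops included, and the job is handed in when it is done.

Besides the shell and the picture viewer there is one more tool, called after "Request:" in YAML: its name, and indented under it one key for each argument. servo_tool: Moves the arm, as the interface text tells. Its arguments: {"type":"object","properties":{"steps":{"type":"string"},"force":{"type":"number"}},"required":["steps"]}

```bash
mkdir -p pics; cat > h.py <<'E'
import numpy as np, cv2
from cell import *
from scipy.spatial.transform import Rotation as R
def ray(p,uv):
    K=p["mtx"];Rm=cv2.Rodrigues(np.array(p["rvec"],float))[0];t=np.array(p["tvec"],float).ravel()
    d=Rm.T@np.linalg.inv(K)@np.array([uv[0],uv[1],1.]);return -Rm.T@t,d
def atz(p,uv,z):
    o,d=ray(p,uv);return o+d*(z-o[2])/d[2]
def tri(rs):
    A=np.zeros((3,3));b=np.zeros(3)
    for o,d in rs:
        d=d/np.linalg.norm(d);M=np.eye(3)-np.outer(d,d);A+=M;b+=M@o
    return np.linalg.solve(A,b)
E
python3 - <<'E'
from h import *
np.set_printoptions(precision=3,suppress=True)
print(observe(),grasp_offset)
P={n:capture(n) for n in("scene","top")}
for n,p in P.items():
    cv2.imwrite(f"pics/{n}0.png",p["frame"])
    for th,z in [("blue_box",0),("orange_box",0),("blue_edge",.1),("blue_hinge",.1),("orange_edge",.1),("orange_hinge",.1),("amber_bottle",0),("canister",0),("tray",0),("scoop",0),("stopper",0),("cup",0)]:
        print(n,th,[(np.round(r["xy"]),round(r["confidence"],2),atz(p,r["xy"],z)[:2]) for r in place_of(p,th)[:3]])
E
```

```text
{'t': 0.0, 'joint_positions': array([-1.334,  0.259,  1.536, -0.   ,  1.348, -0.203]), 'dq': array([-0.001, -0.001, -0.   , -0.   ,  0.   ,  0.   ]), 'effort': array([  0.   , -43.731, -28.4  ,   0.072,   0.041,  -0.   ]), 'tool_pos': array([ 0.234, -0.497,  0.182]), 'orientation': array([ 0.976,  0.218, -0.   , -0.001]), 'ft_force': array([-0.152,  0.271, -0.404]), 'ft_torque': array([-0.018, -0.066,  0.033]), 'grip_force': 0.0, 'gripper_width': 0.9995082563343076} 0.0188
scene blue_box [(array([381., 231.]), 0.93, array([0.565, 0.205]))]
scene orange_box [(array([282., 201.]), 0.89, array([ 0.357, -0.16 ])), (array([366., 204.]), 0.7, array([0.397, 0.177])), (array([264., 234.]), 0.56, array([ 0.557, -0.222]))]
scene blue_edge [(array([393., 198.]), 0.79, array([0.502, 0.252]))]
scene blue_hinge [(array([382., 222.]), 0.59, array([0.634, 0.185])), (array([380., 235.]), 0.48, array([0.697, 0.166]))]
scene orange_edge [(array([265., 171.]), 0.78, array([ 0.284, -0.224])), (array([357., 172.]), 0.73, array([0.314, 0.148])), (array([255., 205.]), 0.65, array([ 0.509, -0.246]))]
scene o
[... 1006 characters left out ...]
([ 0.51 , -0.242])), (array([380., 265.]), 0.91, array([ 0.298, -0.217])), (array([260., 262.]), 0.84, array([0.313, 0.151]))]
top orange_hinge [(array([246., 224.]), 0.97, array([0.432, 0.191])), (array([370., 158.]), 0.94, array([ 0.627, -0.197])), (array([358., 236.]), 0.8, array([ 0.385, -0.152]))]
top amber_bottle [(array([311., 162.]), 0.71, array([ 0.636, -0.011]))]
top canister [(array([148., 218.]), 0.91, array([0.462, 0.53 ]))]
top tray [(array([460., 224.]), 0.61, array([ 0.421, -0.493]))]
top scoop [(array([484., 216.]), 0.71, array([ 0.447, -0.576]))]
top stopper [(array([310., 240.]), 0.54, array([ 0.379, -0.002]))]
top cup [(array([431., 156.]), 0.58, array([ 0.649, -0.41 ]))]
```

View pics/scene0.png

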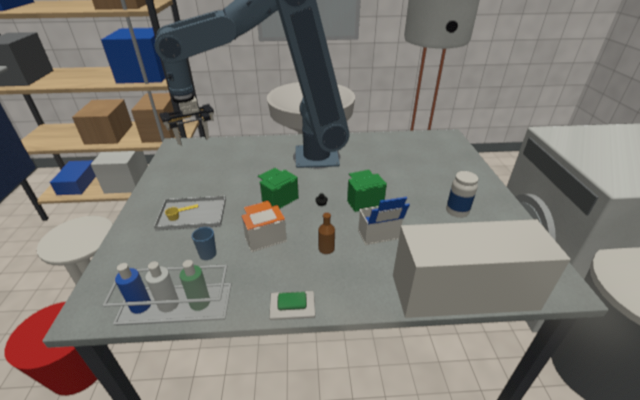

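View pics/top0.png

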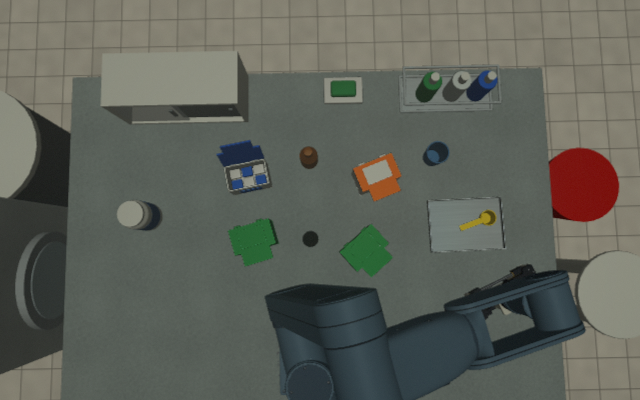

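The scene picture shows the blue box with its lid open at about (388,215), the orange box at about (265,222), green look-alikes in front of each, and the amber bottle at (327,235). In the top picture, the blue lid is at about (240,152) behind its box at (247,177), the orange box is at (378,177), and the green boxes are at (253,240) and (366,250).

```bash
python3 - <<'E'
from h import *
np.set_printoptions(precision=3,suppress=True)
s,p=capture("scene"),capture("top")
def pick(im,th,uv):
    return min((r["xy"] for r in place_of(im,th)),key=lambda x:np.hypot(*(np.array(x)-uv)))
for th,a,b in [("blue_hinge",(382,222),(244,160)),("blue_edge",(393,198),(234,142)),("blue_box",(381,231),(251,179)),("orange_hinge",(266,223),(370,158)),("orange_edge",(255,205),(386,195)),("orange_box",(264,234),(374,177))]:
    print(th,tri([ray(s,pick(s,th,a)),ray(p,pick(p,th,b))]))
for uv in [(224,166),(268,160)]: print("blue rear corners",atz(p,uv,.1))
for uv in [(368,226),(391,258),(342,251),(353,165),(392,153)]: print("green/orange",atz(p,uv,.106))
print("lid top corners",[atz(p,uv,.218) for uv in[(221,144),(258,141)]], "cabinet foot",atz(p,(240,122),0.))
E
```

```text
blue_hinge [0.63  0.198 0.094]
blue_edge [0.659 0.205 0.214]Traceback (most recent call last):
  File "<stdin>", line 7, in <module>
  File "<stdin>", line 5, in pick
ValueError: min() iterable argument is empty
```

Request:
servo_tool:
  steps: "0 0 -30 0 0 8 0; 0 0 -30 0 0 8 0; 0 0 -30 0 0 8.5 0; 0 0 -20 0 0 0.7 0; 0 0 0 0 0 0 0"

```text
t: 2.2
tool_pos: [0.2346, -0.4992, 0.296]
orientation: [1.0, 0.0, 0.001, 0.003]
ft_force: [-0.1, 0.4, 0.2]
gripper_width: 0.62
grip_force: 0.0
```

Request:
servo_tool:
  steps: "27 -40 0 0 0 0 0; 27 -40 0 0 0 0 0; 27 -40 0 0 0 0 0; 27 -40 0 0 0 0 0; 27 -40 0 0 0 0 0; 27 -40 0 0 0 0 0; 27 -40 0 0 0 0 0; 27 -40 0 0 0 0 0; 27 -40 0 0 0 0 0; 27 -40 0 0 0 0 0; 27 -40 0 0 0 0 0; 27 -40 0 0 0 0 0"

```text
t: 3.4
tool_pos: [0.5585, -0.0156, 0.2911]
orientation: [1.0, 0.0, -0.001, -0.0]
ft_force: [0.7, -0.1, 0.2]
gripper_width: 0.004
grip_force: 0.0
```

Request:
servo_tool:
  steps: "27 -40 0 0 0 0 0; 27 -40 0 0 0 0 0; 27 -40 0 0 0 0 0; 27 -40 0 0 0 0 0; 27 -40 0 0 0 0 0; 27 -37 0 0 0 0 0; 0 0 0 0 0 0 0; 0 0 0 0 0 0 0"

```text
t: 4.2
tool_pos: [0.7199, 0.2202, 0.2886]
orientation: [1.0, 0.001, -0.003, 0.001]
ft_force: [-0.3, -0.4, -0.2]
gripper_width: 0.002
grip_force: 0.0
```

Request:
servo_tool:
  steps: "0 0 26 0 0 0 0; 0 0 26 0 0 0 0; 0 0 26 0 0 0 0; 0 0 24 0 0 0 0; -10 0 0 0 0 0 0; -10 0 0 0 0 0 0; -10 0 0 0 0 0 0; -10 0 0 0 0 0 0; -10 0 0 0 0 0 0; -10 0 0 0 0 0 0; -10 0 0 0 0 0 0; -10 0 0 0 0 0 0"

```text
t: 5.4
tool_pos: [0.6391, 0.2181, 0.1914]
orientation: [1.0, -0.001, 0.0, 0.0]
ft_force: [-0.2, -0.3, 0.1]
gripper_width: 0.004
grip_force: 0.0
```

Request:
servo_tool:
  steps: "-10 0 0 0 0 0 0; -10 0 0 0 0 0 0; -10 0 0 0 0 0 0; 0 0 0 0 0 0 0; 0 0 0 0 0 0 0; 0 0 0 0 0 0 0; 0 0 0 0 0 0 0; 0 0 0 0 0 0 0"

```text
t: 6.2
tool_pos: [0.6105, 0.2193, 0.1905]
orientation: [1.0, -0.0, -0.0, 0.0]
ft_force: [-0.0, 0.8, 0.2]
gripper_width: 0.004
grip_force: 0.0
```

```bash
python3 - <<'E'
from h import *
np.set_printoptions(precision=3,suppress=True)
print(observe()["t"])
s,p=capture("scene"),capture("top")
cv2.imwrite("pics/b.png",np.vstack([cv2.resize(s["frame"][140:290,200:500],None,fx=2,fy=2),cv2.resize(p["frame"][120:270,200:500],None,fx=2,fy=2)])[:600])
for n,im in(("s",s),("t",p)):
    for th,z in [("orange_hinge",.1),("orange_edge",.1),("blue_edge",.1),("blue_hinge",.1)]:
        print(n,th,[(np.round(r["xy"]),round(r["confidence"],2),atz(im,r["xy"],z)[:2]) for r in place_of(im,th)[:4]])
for uv in [(368,226),(391,258),(342,251)]: print("green",atz(p,uv,.106))
print(observe()["t"])
E
```

```text
6.2
s orange_hinge [(array([283., 184.]), 0.97, array([ 0.382, -0.148])), (array([266., 222.]), 0.76, array([ 0.606, -0.204])), (array([372., 186.]), 0.6, array([0.418, 0.192]))]
s orange_edge [(array([358., 174.]), 0.85, array([0.334, 0.148])), (array([267., 171.]), 0.66, array([ 0.282, -0.218])), (array([257., 203.]), 0.59, array([ 0.496, -0.24 ])), (array([378., 234.]), 0.26, array([0.693, 0.162]))]
s blue_edge [(array([377., 236.]), 0.64, array([0.699, 0.157])), (array([390., 197.]), 0.58, array([0.494, 0.245]))]
s blue_hinge [(array([384., 224.]), 0.56, array([0.645, 0.189]))]
t orange_hinge [(array([374., 157.]), 0.64, array([ 0.631, -0.208])), (array([357., 237.]), 0.61, array([ 0.385, -0.147])), (array([247., 225.]), 0.59, array([0.427, 0.189]))]
t orange_edge [(array([379., 266.]), 0.67, array([ 0.294, -0.212])), (array([258., 262.]), 0.64, array([0.316, 0.155])), (array([388., 196.]), 0.62, array([ 0.509, -0.247]))]
t blue_edge [(array([234., 145.]), 0.65, array([0.679, 0.228]))]
t blue_hinge [(array([242., 160.]), 0.76, array([0.63 , 0.202])), (array([373., 178.]), 0.52, array([ 0.564, -0.203]))]
green [ 0.417 -0.182  0.106]
green [ 0.318 -0.249  0.106]
green [ 0.342 -0.101  0.106]
6.7
```

View pics/b.png

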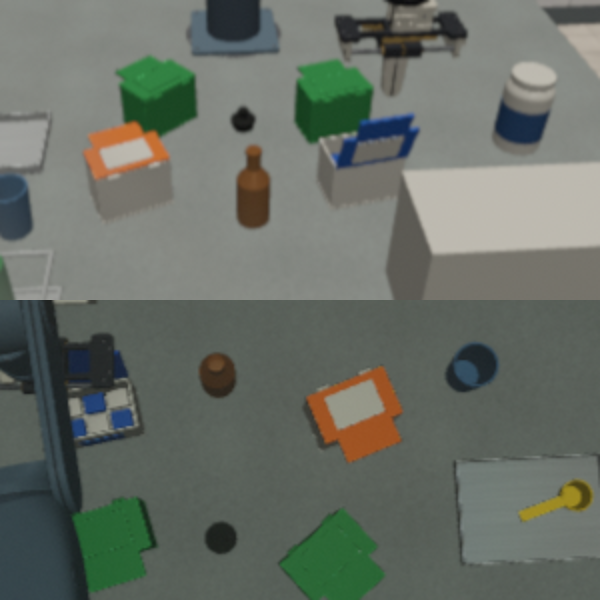

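The lid still looks open (blue at about (380,140) in the upper crop), with the finger at about (392,92). I'll check the geometry by projecting the TCP.

```bash
cat >> h.py <<'E'
def proj(p,X): return cv2.projectPoints(np.array(X,float).reshape(-1,3),np.array(p["rvec"],float),np.array(p["tvec"],float),np.array(p["mtx"],float),None)[0].reshape(-1,2)
E
python3 - <<'E'
from h import *
np.set_printoptions(precision=2,suppress=True)
s=capture("scene")
o=observe();print(o["t"],o["tool_pos"],o["ft_force"])
print("tcp",proj(s,o["tool_pos"]))
h=np.array([.63,.198,.1])
for yaw in(.15,.25):
  for th in(1.2,1.57,1.85):
    ux=np.array([np.cos(yaw),np.sin(yaw),0]);uy=np.array([-np.sin(yaw),np.cos(yaw),0])
    e=h+.12*(-np.cos(th)*ux+np.sin(th)*np.array([0,0,1]))
    print(yaw,th,e,proj(s,[e+.045*uy,e-.045*uy,h+.065*uy,h-.065*uy]).tolist())
f=cv2.resize(s["frame"][160:260,330:450],(720,600),interpolation=cv2.INTER_CUBIC)
cv2.imwrite("pics/b2.png",f)
E
```

```text
6.75 [0.61 0.22 0.19] [-1.28 -0.87  0.16]
tcp [[393.41 195.66]]
0.15 1.2 [0.59 0.19 0.21] [[397.1359887001886, 184.9627606753035], [371.0705935034777, 188.3340686566786], [403.4309736729973, 218.5666873756984], [366.8191434213857, 223.90541625773142]]
0.15 1.57 [0.63 0.2  0.22] [[402.5945944422107, 190.3115626591711], [375.71745584128666, 193.86574877705624], [403.4309736729973, 218.5666873756984], [366.8191434213857, 223.90541625773142]]
0.15 1.85 [0.66 0.2  0.22] [[406.5300298939999, 197.47690817006787], [379.15146352632996, 201.19830351232568], [403.4309736729973, 218.5666873756984], [366.8191434213857, 223.90541625773142]]
0.25 1.2 [0.59 0.19 0.21] [[395.34359921902376, 184.42077739805006], [370.32669157563726, 189.29839333370487], [402.59664155729, 217.39784960662902], [367.5233307516185, 225.12664523717976]]
0.25 1.57 [0.63 0.2  0.22] [[401.978619571285, 189.53367996859933], [376.25782227163427, 194.6701253190193], [402.59664155729, 217.39784960662902], [367.5233307516185, 225.12664523717976]]
0.25 1.85 [0.66 0.21 0.22] [[406.8595747866605, 196.49691053479103], [380.7180724515273, 201.87104308437412], [402.59664155729, 217.39784960662902], [367.5233307516185, 225.12664523717976]]
```

View pics/b2.png

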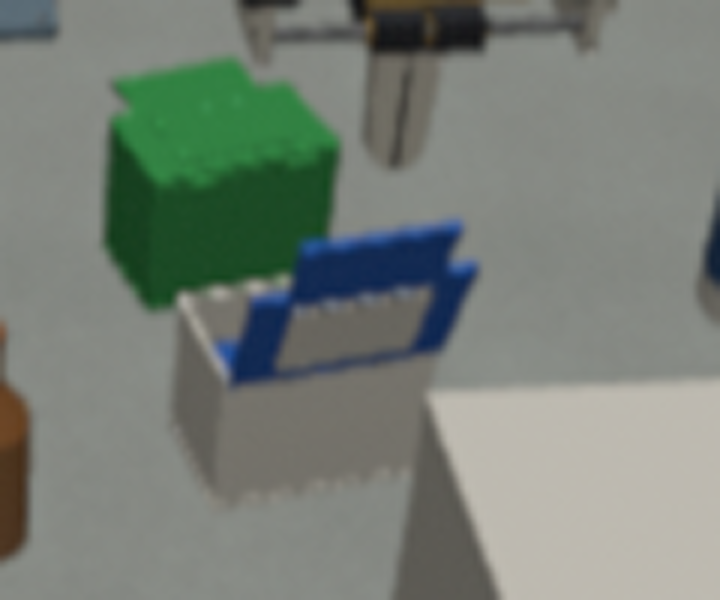

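The lid is untouched: its edge sits at (380,200)–(407,197), matching the 1.85 model. The fingertip shows at (396,187) against a predicted (393,196), so it seems to have passed above the lid. I'll check with the wrist and top cameras.

```bash
cat >> h.py <<'E'
def wp(o,w):
    T=np.eye(4);T[:3,:3]=R.from_quat(o["orientation"]).as_matrix();T[:3,3]=o["tool_pos"]
    C=T@np.array(w["hand_eye"]);Rm=C[:3,:3].T
    w=dict(w);w["rvec"]=cv2.Rodrigues(Rm)[0];w["tvec"]=-Rm@C[:3,3];return w
E
python3 - <<'E'
from h import *
np.set_printoptions(precision=3,suppress=True)
o=observe();w=capture("wrist");W=wp(o,w)
print(o["tool_pos"],"tip px",proj(W,o["tool_pos"]),"cam",ray(W,(320,200))[0], np.array(w["hand_eye"]))
cv2.imwrite("pics/w.png",w["frame"])
for th,z in [("blue_hinge",.1),("blue_edge",.215),("blue_box",0),("amber_bottle",0)]:
    print(th,[(np.round(r["xy"]),round(r["confidence"],2),atz(W,r["xy"],z)[:2]) for r in place_of(w,th)[:2]])
E
```

```text
[0.61  0.219 0.191] tip px [[318.596 223.013]] cam [0.685 0.219 0.392] [[ 0.    -0.962 -0.274  0.075]
 [ 1.     0.    -0.     0.001]
 [ 0.    -0.274  0.962 -0.202]
 [ 0.     0.     0.     1.   ]]
blue_hinge [(array([342., 179.]), 0.65, array([0.621, 0.197]))]
blue_edge [(array([344., 163.]), 0.77, array([0.655, 0.205])), (array([500., 147.]), 0.29, array([0.664, 0.118]))]
blue_box [(array([343., 189.]), 0.97, array([0.586, 0.188]))]
amber_bottle [(array([502., 144.]), 0.56, array([ 0.643, -0.005]))]
```

View pics/w.png

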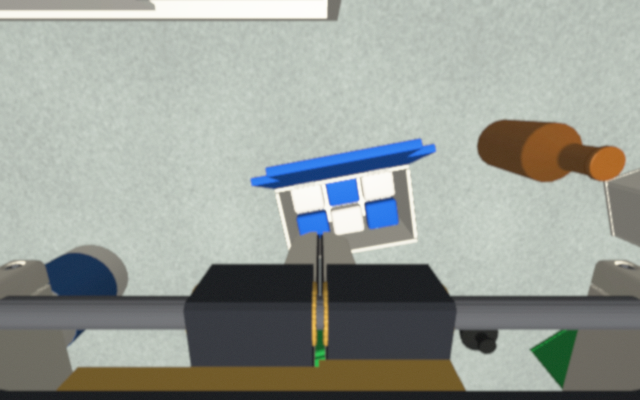

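The wrist view confirms the box position. The blue lid edge is at about (345,160), and the closed fingertips end at about (320,233) instead of row 223. That puts the tip about 35 mm short of the nominal TCP, so I'll repeat the push deeper.

Request:
servo_tool:
  steps: "0 0 -30 0 0 0 0; 0 0 -20 0 0 0 0; 35 2 0 0 0 0 0; 40 2 0 0 0 0 0; 40 2 0 0 0 0 0; 0 0 20 0 0 0 0; 0 0 20 0 0 0 0; 0 0 20 0 0 0 0; 0 0 20 0 0 0 0; 0 0 0 0 0 0 0; 0 0 0 0 0 0 0"

```text
t: 8.1
tool_pos: [0.7251, 0.2133, 0.1607]
orientation: [1.0, -0.0, -0.0, 0.0]
ft_force: [0.7, 0.3, 1.2]
gripper_width: 0.004
grip_force: 0.0
```

Request:
servo_tool:
  steps: "-10 0 0 0 0 0 0; -10 0 0 0 0 0 0; -10 0 0 0 0 0 0; -10 0 0 0 0 0 0; -10 0 0 0 0 0 0; -10 0 0 0 0 0 0; -10 0 0 0 0 0 0; -10 0 0 0 0 0 0; -10 0 0 0 0 0 0; -10 0 0 0 0 0 0; -10 0 0 0 0 0 0; -10 0 0 0 0 0 0"

```text
t: 9.3
tool_pos: [0.6043, 0.2134, 0.1607]
orientation: [1.0, -0.0, -0.0, -0.0]
ft_force: [-0.3, -1.0, 0.0]
gripper_width: 0.002
grip_force: 0.0
```

Request:
servo_tool:
  steps: "0 0 0 0 0 0 0; 0 0 0 0 0 0 0; 0 0 -20 0 0 0 0; 0 0 -30 0 0 0 0; 0 0 -30 0 0 0 0; 0 0 -20 0 0 0 0; 0 0 0 0 0 0 0"

```text
t: 10.0
tool_pos: [0.6074, 0.2136, 0.2643]
orientation: [1.0, -0.0, 0.003, -0.001]
ft_force: [0.4, -0.1, 0.2]
gripper_width: 0.003
grip_force: 0.0
```

```bash
python3 - <<'E'
from h import *
np.set_printoptions(precision=3,suppress=True)
s=capture("scene");o=observe();w=capture("wrist");p=capture("top");W=wp(o,w)
cv2.imwrite("pics/c.png",np.hstack([cv2.resize(s["frame"][160:260,330:450],(400,333)),cv2.resize(w["frame"],(400,333))]))
print(o["t"],o["tool_pos"],proj(W,o["tool_pos"]),proj(s,o["tool_pos"]))
oh=[];oe=[]
for th in("blue_hinge","blue_edge","orange_hinge","orange_edge"):
  for n,im in(("w",W),("t",p)):
    print(n,th,[(np.round(r["xy"]),round(r["confidence"],2),atz(im,r["xy"],.1)[:2]) for r in place_of(w if n=="w" else p,th)[:4]])
E
```

```text
10.05 [0.606 0.213 0.262] [[318.596 223.01 ]] [[393.953 176.732]]
w blue_hinge [(array([331., 161.]), 0.86, array([0.623, 0.2  ]))]
t blue_hinge [(array([241., 161.]), 0.56, array([0.628, 0.207]))]
w blue_edge [(array([352., 260.]), 0.83, array([0.497, 0.171])), (array([336., 175.]), 0.34, array([0.607, 0.193]))]
t blue_edge [(array([253., 201.]), 0.82, array([0.501, 0.171]))]
w orange_hinge [(array([581., 337.]), 0.86, array([ 0.382, -0.143]))]
t orange_hinge [(array([373., 160.]), 0.94, array([ 0.62 , -0.204])), (array([250., 225.]), 0.92, array([0.428, 0.178])), (array([357., 236.]), 0.84, array([ 0.387, -0.149]))]
w orange_edge [(array([348., 260.]), 0.21, array([0.496, 0.178]))]
t orange_edge [(array([387., 195.]), 0.64, array([ 0.511, -0.244])), (array([384., 266.]), 0.56, array([ 0.293, -0.229]))]
```

View pics/c.png

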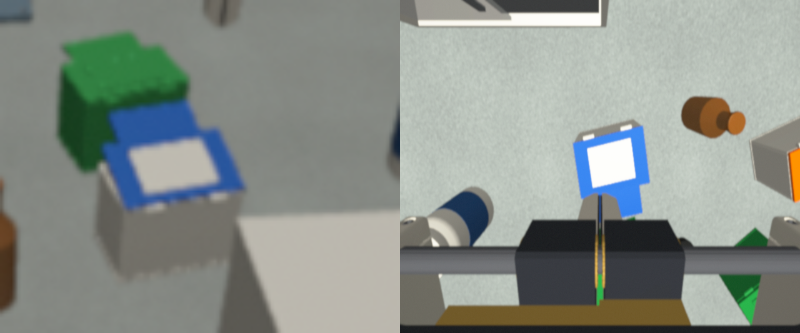

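The blue lid is shut flat in both views. Next I move over to the orange box's right side and tilt the finger 45°.

Request:
servo_tool:
  steps: "-1 45 0 0 0 0 0; -1 45 0 0 0 0 0; -1 45 0 0 0 0 0; -1 45 0 0 0 0 0; -1 45 0 0 0 0 0; -1 45 0 0 0 0 0; -1 45 0 0 0 0 0; -1 45 0 0 0 0 0; -1 45 0 0 0 0 0; -1 45 0 0 0 0 0; -1 45 0 0 0 0 0; -1 45 0 0 0 0 0"

```text
t: 11.75
tool_pos: [0.5929, -0.3285, 0.2608]
orientation: [1.0, -0.0, 0.0, 0.0]
ft_force: [0.4, 1.4, 0.8]
gripper_width: 0.002
grip_force: 0.0
```

Request:
servo_tool:
  steps: "0 0 0 0 0 -7.2 0; 0 0 0 0 0 -7.2 0; 0 0 0 0 0 -7.2 0; 0 0 0 0 0 -7 0; 0 0 0 0 7.5 0 0; 0 0 0 0 7.5 0 0; 0 0 0 0 7.5 0 0; 0 0 0 0 7.5 0 0; 0 0 0 0 7.5 0 0; 0 0 0 0 7.5 0 0; 0 0 0 0 0 0 0; 0 0 0 0 0 0 0"

```text
t: 12.95
tool_pos: [0.5925, -0.3275, 0.2603]
orientation: [0.896, 0.227, 0.37, -0.095]
ft_force: [0.7, 0.3, 0.3]
gripper_width: 0.005
grip_force: 0.0
```

```bash
cat >> h.py <<'E'
L=.037
def tip(o): return o["tool_pos"]-L*R.from_quat(o["orientation"]).as_matrix()[:,2]
def shift(o,T): # tool-axis mm from present tip to world tip T
    return R.from_quat(o["orientation"]).as_matrix().T@(np.array(T)-tip(o))*1000
E
python3 - <<'E'
from h import *
np.set_printoptions(precision=3,suppress=True)
o=observe();Rm=R.from_quat(o["orientation"]).as_matrix();print(o["t"],o["tool_pos"],"tip",tip(o),"\n",Rm, o["joint_positions"])
print("to pre-high",shift(o,[.572,-.344,.22]),"then down 150",Rm.T@[0,0,-151],"slide",Rm.T@(np.array([-.479,.878,0])*90))
s=capture("scene");p=capture("top")
print("proj tip s,t",proj(s,tip(o)),proj(p,tip(o)),"tcp",proj(s,o["tool_pos"]),proj(p,o["tool_pos"]))
cv2.imwrite("pics/d.png",np.hstack([cv2.resize(s["frame"][120:270,160:340],(400,333)),cv2.resize(p["frame"][120:270,320:500],(400,333))]))
E
```

```text
12.95 [ 0.593 -0.328  0.26 ] tip [ 0.57  -0.34   0.286] 
 [[ 0.623  0.477  0.62 ]
 [ 0.337 -0.879  0.338]
 [ 0.706 -0.002 -0.709]] [-1.127  0.335  1.53   0.796  1.402 -0.245]
to pre-high [-46.786   4.763  47.237] then down 150 [-106.561    0.235  106.985] slide [ -0.245 -90.014  -0.046]
proj tip s,t [[217.046 170.352]] [[430.738 165.692]] tcp [[221.36  181.262]] [[423.711 159.197]]
```

View pics/d.png

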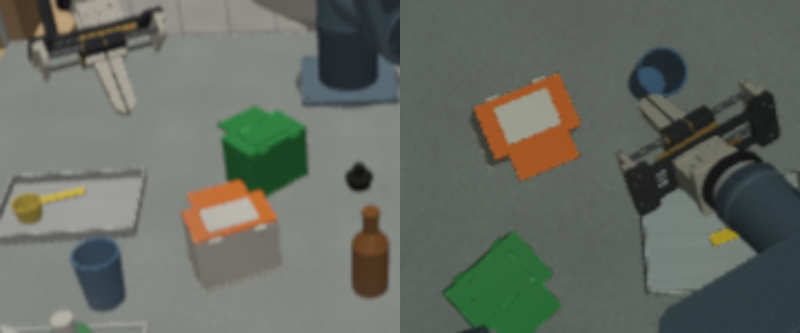

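The tip is at (217,170) in the scene and (430,165) in the top view, exactly where the 37 mm correction predicts. Now I descend beside the lip, then slide in under it.

Request:
servo_tool:
  steps: "-25.5 1 25.7 0 0 0 0; -25.5 1 25.7 0 0 0 0; -25.5 1 25.7 0 0 0 0; -25.5 1 25.7 0 0 0 0; -25.5 1 25.7 0 0 0 0; -25.5 0 25.7 0 0 0 0; 0 0 0 0 0 0 0; 0 0 0 0 0 0 0"

```text
t: 13.85
tool_pos: [0.5977, -0.3301, 0.0446]
orientation: [0.895, 0.229, 0.371, -0.095]
ft_force: [-0.0, -0.1, 0.6]
gripper_width: 0.006
grip_force: 0.0
```

```bash
python3 - <<'E'
from h import *
np.set_printoptions(precision=3,suppress=True)
o=observe();print(o["t"],"tip",tip(o),o["ft_force"],shift(o,[.529,-.265,.069]))
p=capture("top")
cv2.imwrite("pics/e.png",cv2.resize(p["frame"][130:280,320:500],(720,600)))
for th in("orange_edge","orange_hinge"): print(th,[(atz(p,r["xy"],.1)[:2],r["confidence"]) for r in place_of(p,th)[:4]])
E
```

```text
13.85 tip [ 0.575 -0.343  0.071] [-0.003 -0.136  0.6  ] [ -3.176 -90.034  -0.758]
orange_edge [(array([0.317, 0.154]), 0.57)]
orange_hinge [(array([0.432, 0.195]), 0.91), (array([ 0.627, -0.207]), 0.78), (array([ 0.38 , -0.146]), 0.56), (array([ 0.568, -0.202]), 0.56)]
```

View pics/e.png

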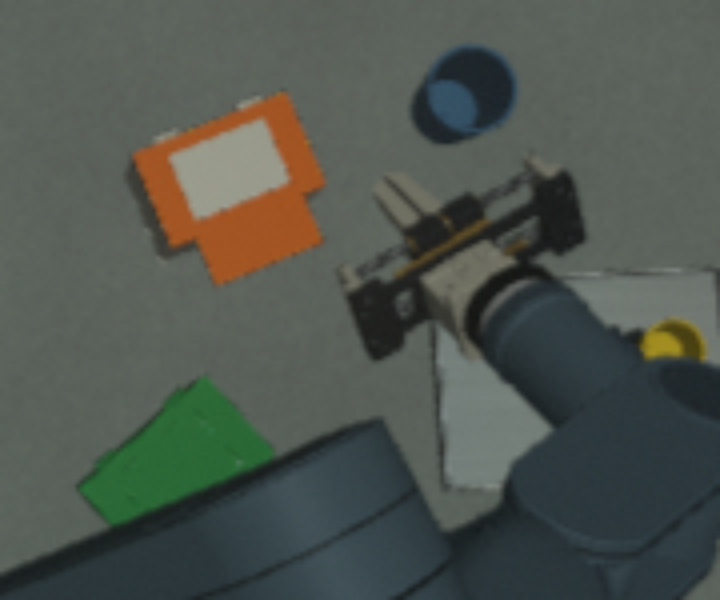

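The finger is at about (390,180), right of the lip (corner (325,240)), and its left knuckle has room to pass the green box corner. Sliding in.

Request:
servo_tool:
  steps: "-1 -15 0 0 0 0 0; -1 -15 0 0 0 0 0; -1 -15 0 0 0 0 0; 0 -15 0 0 0 0 0; 0 -15 0 0 0 0 0; 0 -15 0 0 0 0 0; 0 0 0 0 0 0 0; 0 0 0 0 0 0 0"

```text
t: 14.8
tool_pos: [0.5521, -0.254, 0.0429]
orientation: [0.895, 0.229, 0.371, -0.093]
ft_force: [0.8, -0.6, -0.1]
gripper_width: 0.007
grip_force: 0.0
```

```bash
python3 - <<'E'
from h import *
np.set_printoptions(precision=3,suppress=True)
o=observe();print(o["t"],"tip",tip(o),o["ft_force"])
# path: tip centre relative to hinge in lid plane, ux=(.938,.346)
ux=np.array([.938,.346,0]);H=np.array([.623,-.203,.1])
r=tip(o)-H;print("r",r@ux,r[2], r@[-.346,.938,0])
Rm=R.from_quat(o["orientation"]).as_matrix()
prev=np.array([r@ux,r[2]])
# contact radius rho, tip-centre 10mm off underside
pts=[prev+[0,.02],prev+[.0,.04]]
for th in np.arange(40,116,6):
    a=np.radians(th);u=np.array([-np.cos(a),np.sin(a)]);n=np.array([-np.sin(a),-np.cos(a)])
    pts.append(.097*u+.007*n)
for q in pts:
    d=(q[0]-prev[0])*ux+np.array([0,0,q[1]-prev[1]]);print(np.round(q,3),np.round(Rm.T@d*1000,1));prev=q
E
```

```text
14.8 tip [ 0.529 -0.266  0.069] [ 0.816 -0.587 -0.058]
r -0.11003214784042643 -0.030891754002751987 -0.027037341276152798
[-0.11  -0.011] [ 14.1   0.1 -14.1]
[-0.11   0.009] [ 14.1   0.1 -14.1]
[-0.079  0.057] [ 55.7   4.7 -12. ]
[-0.072  0.065] [10.1  1.  -1.1]
[-0.065  0.072] [10.1  1.1 -0.1]
[-0.057  0.079] [10.1  1.2  1. ]
[-0.049  0.084] [9.9 1.3 2. ]
[-0.04   0.089] [9.6 1.3 3.1]
[-0.03   0.092] [9.2 1.4 4. ]
[-0.02   0.095] [8.7 1.4 5. ]
[-0.01   0.097] [8.2 1.5 5.9]
[-0.     0.097] [7.5 1.5 6.7]
[0.01  0.097] [6.7 1.5 7.5]
[0.02  0.095] [5.9 1.5 8.1]
[0.03  0.093] [5.  1.4 8.7]
```

Request:
servo_tool:
  steps: "4 0 -4 0 0 0 0; 4 0 -4 0 0 0 0; 4 0 -4 0 0 0 0; 4 0 -4 0 0 0 0; 4 0 -4 0 0 0 0; 4 0 -4 0 0 0 0; 4 0 -4 0 0 0 0; 7 0.6 -1.5 0 0 0 0; 7 0.6 -1.5 0 0 0 0; 7 0.6 -1.5 0 0 0 0; 7 0.6 -1.5 0 0 0 0; 0 0 0 0 0 0 0"

```text
t: 16.0
tool_pos: [0.567, -0.2471, 0.1061]
orientation: [0.895, 0.229, 0.371, -0.094]
ft_force: [-0.5, -0.7, -0.7]
gripper_width: 0.009
grip_force: 0.2
```

```bash
python3 - <<'E'
from h import *
np.set_printoptions(precision=3,suppress=True)
o=observe();ux=np.array([.938,.346,0]);r=tip(o)-[.623,-.203,.1];print(o["t"],r@ux,r[2],o["ft_force"])
s=capture("scene");p=capture("top")
cv2.imwrite("pics/f.png",np.hstack([cv2.resize(s["frame"][150:270,210:354],(400,333)),cv2.resize(p["frame"][120:270,320:500],(400,333))]))
E
```

```text
16.0 -0.09373389761357956 0.03222208961908149 [-0.502 -0.687 -0.705]
```

View pics/f.png

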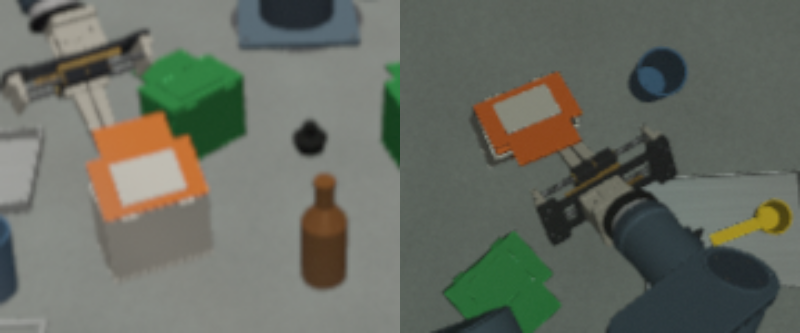

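The lid is rising cleanly on the finger at about (110,130), and the box hasn't moved. Continuing along the arc.

Request:
servo_tool:
  steps: "7 0.6 -1.5 0 0 0 0; 7 0.6 -1.5 0 0 0 0; 7 0.6 -1.5 0 0 0 0; 7 0.6 -1.5 0 0 0 0; 5 0.5 -0.5 0 0 0 0; 5 0.5 -0.5 0 0 0 0; 5 0.5 0 0 0 0 0; 5 0.5 0 0 0 0 0; 5 0.6 0.5 0 0 0 0; 5 0.6 0.5 0 0 0 0; 5 0.6 1 0 0 0 0; 5 0.6 1 0 0 0 0"

```text
t: 17.3
tool_pos: [0.6095, -0.2315, 0.1561]
orientation: [0.895, 0.228, 0.371, -0.095]
ft_force: [0.9, -0.2, -0.2]
gripper_width: 0.004
grip_force: 0.2
```

Request:
servo_tool:
  steps: "5 0.7 1.5 0 0 0 0; 5 0.7 1.5 0 0 0 0; 4.5 0.7 2 0 0 0 0; 4.5 0.7 2 0 0 0 0; 4.5 0.7 2.5 0 0 0 0; 4.5 0.7 2.5 0 0 0 0; 4 0.7 3 0 0 0 0; 4 0.7 3 0 0 0 0; 0 0 0 0 0 0 0"

```text
t: 18.2
tool_pos: [0.6459, -0.2179, 0.1688]
orientation: [0.895, 0.228, 0.371, -0.095]
ft_force: [0.2, 0.1, 0.4]
gripper_width: 0.005
grip_force: 0.0
```

```bash
python3 - <<'E'
from h import *
np.set_printoptions(precision=3,suppress=True)
o=observe();ux=np.array([.938,.346,0]);r=tip(o)-[.623,-.203,.1];print(o["t"],r@ux,r[2],o["ft_force"])
s=capture("scene");p=capture("top")
for im in(s,p): print([(np.round(x["xy"]),x["confidence"]) for x in place_of(im,"orange_edge")[:4]])
print(proj(s,tip(o)),proj(p,tip(o)))
cv2.imwrite("pics/g.png",np.hstack([cv2.resize(s["frame"][150:270,210:354],(400,333)),cv2.resize(p["frame"][120:270,320:500],(400,333))]))
E
```

```text
18.2 -0.009533714711440383 0.09500426097897854 [0.239 0.125 0.417]
[(array([268., 170.]), 0.97), (array([262., 196.]), 0.85), (array([356., 173.]), 0.78), (array([208., 254.]), 0.43)]
[(array([378., 266.]), 0.78), (array([378., 152.]), 0.71), (array([259., 264.]), 0.7)]
[[254.235 202.576]] [[385.225 153.652]]
```

View pics/g.png

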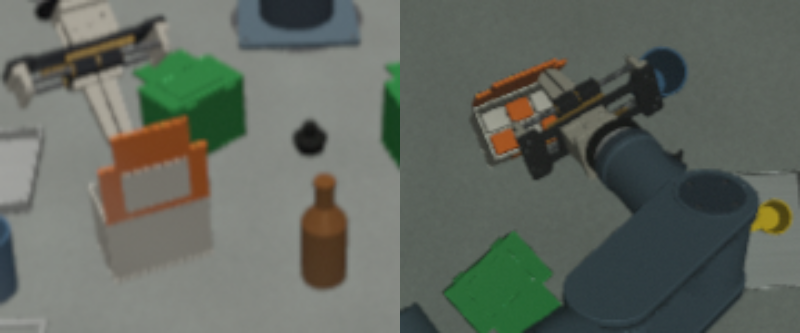

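The lid is near upright with the finger against its front. Pushing on past upright, then backing off.

Request:
servo_tool:
  steps: "4 0.8 3.5 0 0 0 0; 4 0.8 3.5 0 0 0 0; 4 0.8 4 0 0 0 0; 4 0.8 4 0 0 0 0; 3 0.7 4 0 0 0 0; 3 0.7 4 0 0 0 0; 3 0.7 4 0 0 0 0; 3 0.7 4 0 0 0 0; 0 0 0 0 0 0 0"

```text
t: 19.3
tool_pos: [0.685, -0.2032, 0.1661]
orientation: [0.895, 0.228, 0.371, -0.095]
ft_force: [-3.5, -0.9, 0.7]
gripper_width: 0.006
grip_force: 1.6
```

Request:
servo_tool:
  steps: "0 0 0 0 0 0 0; 0 0 0 0 0 0 0; 0 0 -10 0 0 0 0; 0 0 -20 0 0 0 0; 0 0 -30 0 0 0 0; 0 0 -30 0 0 0 0; 0 0 -30 0 0 0 0; 0 0 0 0 0 0 0; 0 0 0 0 0 0 0"

```text
t: 20.2
tool_pos: [0.6105, -0.2449, 0.2522]
orientation: [0.895, 0.228, 0.371, -0.094]
ft_force: [-0.8, -0.1, -0.3]
gripper_width: 0.003
grip_force: 0.0
```

```bash
python3 - <<'E'
from h import *
np.set_printoptions(precision=3,suppress=True)
o=observe();ux=np.array([.938,.346,0]);r=tip(o)-[.623,-.203,.1];print(o["t"],r@ux,r[2],o["ft_force"])
s=capture("scene");p=capture("top")
print([(np.round(x["xy"]),x["confidence"]) for x in place_of(s,"orange_edge")[:4]])
for th in(1.5,1.85): print(th,proj(s,np.array([.623,-.203,.1])+.12*(-np.cos(th)*ux+np.sin(th)*np.array([0,0,1]))))
cv2.imwrite("pics/k.png",np.vstack([s["frame"][140:290,170:470],p["frame"][110:260,200:500]]).repeat(2,0).repeat(2,1))
E
```

```text
20.2 -0.05213462075984127 0.1783631963968801 [-0.77  -0.133 -0.335]
[(array([358., 172.]), 0.72), (array([264., 173.]), 0.7), (array([266., 201.]), 0.66)]
1.5 [[261.386 194.488]]
1.85 [[265.412 202.826]]
```

View pics/k.png

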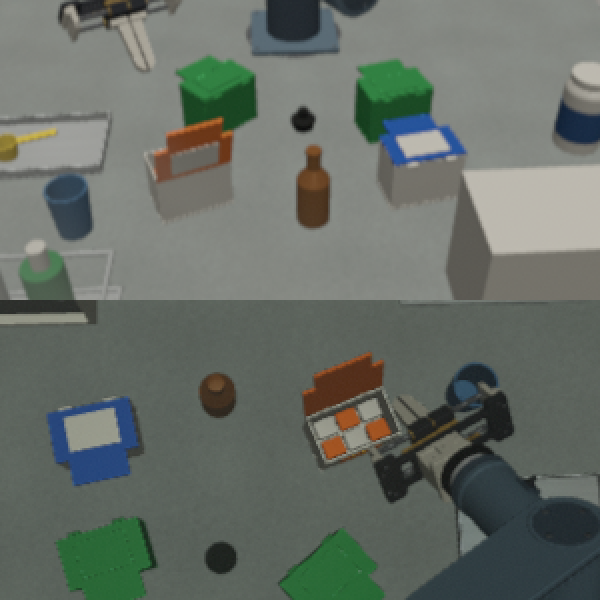

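The orange lid rests open at its stop: its edge is at (266,201), as predicted for 1.85. The blue lid is shut, everything else is still standing in place, and the robot is clear.

```bash
python3 -c "
from cell import *
print(job_done())"
```

```text
the job is handed in; nothing more can be done
None
```

The job is handed in: the last pictures show the blue lid shut, the orange lid open against its stop, and both boxes and the bystanders I could see standing in place; the hand-in returned no verdict.

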